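# Load a tumbler blank into the matching press station and start it

## Robot

A 7-joint arm with a two-finger parallel gripper is mounted at the origin on the work surface. World frame = base frame: x ahead of the robot, y to its left, z up, the work surface at z = 0. Lengths are in mm, angles in rad, forces in N, time in s.
With the tool pointing down it reaches from about 425 to 975 mm from the base axis. Payload 16.7 kg.
Tool frame: the origin (TCP) lies at the very end of the fingers, on their centre line; the grasp point (between the pads) lies behind it (robot.hold_point_z is the z of the grasp point in the tool frame, in mm); z points along the fingers, x is the direction in which the jaws open and shut, and the axes are right-handed (so a half turn about z gives the same grasp; the last joint's range is limited). The gripper opens to 85 mm and grips with 20 to 120 N. Pads are 22 mm wide; open, the fingers measure 114 mm over their backs; the gripper's body (76 mm by 85 mm) begins 54 mm behind the grasp point. The pads swing forward as they close: fully open they stand 13 mm farther back than shut.
Start: joints at [0.996, 0.426, 0.074, 1.606, -0.034, 1.111, -0.067], TCP at [278.774, -614.704, 231.302] pointing down, gripper open.
Joint ranges: [-2.85, 2.85], [-0.5, 2.14], [-1.23, 1.37], [0.21, 2.46], [-1.02, 4.16], [0.16, 2.05], [-2.73, 2.73]. Speed limits (rad/s): [1.89, 1.89, 2.39, 2.39, 3.01, 3.01, 3.01].

## Interface

Orientations are given as [roll, pitch, yaw] about the fixed x, y, z axes, in that order (R = Rz(yaw) Ry(pitch) Rx(roll)).
In Python, from rig import readout, grab_frame, job, models, robot gives the robot as it stands.
- The arm moves only by the shell command python3 -m jog 'ROWS' [FORCE]. ROWS is JSON, a list of rows, each a list of 3 entries, a list of its own where there are three numbers: the turn, a rotation vector about the tool's x, y, z in rad, then the shift along the tool's x, y, z in cm, then the closure, from -1 (fully open) to 1 (shut). A call has 1 to 20 rows; each row shifts and turns the pose as measured when the row begins, along the tool's axes as they then stand; what a row does not reach is not made up. A row lasts 1/10 s, in which the tool goes at most 50 mm and 8.59 degrees, less where a joint would pass 70% of its speed; a pose out of reach is approached as far as the arm can. A call with a gripper value outside its range is refused whole. The fingers move at their own pace and stop on an object; FORCE is the grip in N (left out, the last holds). Time passes only in rows, so rows that do not move let the fingers close. It gives the time, the measured TCP pose, the force and the opening at its end, in the units of the state.
- readout.observe(): the state, without advancing time (a new reading comes with each control period).
- grab_frame(name): name is "side" or "top" or "wrist"; returns a dict with "pixels" (480x640x3 uint8, red, green, blue), "depth" (480x640 float32, mm along the optical axis (not along the pixel's ray), 0 where there is no reading), "fx", "fy", "cx", "cy" (pixels), "dist" ([k1, k2, p1, p2, k3] as OpenCV has them; the pictures are not rectified), "eye" and "rotation" of the camera in the world; the wrist camera has in their place "T_tool_cam" (4x4, takes a point from camera to tool coordinates, whose origin is the TCP and whose axes are the tool frame's). Camera axes: x right, y up, looking along -z (the intrinsics and any distortion apply to the point x, -y, -z); pixel columns grow to the right and rows downward; lengths in mm; the calibration is good to about 2 mm. A picture is of the moment at which its call begins: read the wrist's pose just before it.
- job.close_job(): hands the job in, once; it reports no verdict.
Trained networks look in the newest picture that a camera, given by its name, has taken for a name from the list of things; names that differ only in an ending like _2 or _b are one class to them, and where a whole thing is asked for, a point or a joint stands for the part that bears it (a point fixed in the world has none). Each returns a list of dicts, best first, with "score" (0 to 1); they miss things now and then, are a little off and sometimes report something else, mostly with a low value. They report only what shows in the picture. A call takes as long as a camera call.
- models.boxes_of(camera, label): "centre" ([column, row] as shares, 0 to 1, of the picture: columns of its width, rows of its height, amid what is visible of it).
- models.masks_of(camera, label): "pixels" (480x640 bool, what is visible of it) and "centre" ([column, row] as shares, 0 to 1, of the picture: columns of its width, rows of its height, amid what is visible of it).
The state is a dict: "clock": time; "q": joint angles; "dq": joint speeds; "joint_torque": joint torques, N m; "tcp_pos": TCP position; "tcp_rot": TCP orientation; "contact_force": force on the tool from outside, world axes, zero at the start; "torque": the same for the moment, N m; "opening": finger opening in mm.
Only numpy, scipy, OpenCV 4.12 (cv2) and the standard library are available. Lean on these libraries where they do the work, as an engineer would, in place of code of your own. Each camera call takes 0.05 s, during which the arm holds its last target. There are 200 camera calls.

## Task

Take the tumbler blank that stands on the red mat, put it into the one bore of the press that fits its diameter and push it gently down until it is fully home on the bottomed lift plate. Then let go of it and press the start button in front of that station. Press no other button, leave the other stations' lift plates up, and leave the blanks on the white tray and everything else on the table where they are.

Things in the scene. Friction and masses are not known exactly. Their poses are not given: they have to be found in the camera images.
- press: Grey chassis 165x440x30 mm; origin on table under middle of the bore row; -x side (red strip, buttons) faces robot. On it a dark block 92x412 mm, rim 90 mm above table, five bores 78 mm apart along y for blanks of 38, 45, 52, 59, 66 mm from +y to -y. The block is fastened up to 7 mm off in x and in y, unseen in these poses, and does not give: find bores by feel. Over 40 N from blank to press is too rough.
- mat: Loading mat: flat red disc, 110 mm across, 4 mm thick, fixed. Origin: centre of its underside. One blank stands on it, within 10 mm of its centre: that is the one to load.
- blank45: Tumbler blank 45 mm in diameter, 100 mm tall: upright white closed cylinder, grey lid, 3 mm bevel round the foot, about 0.18 kg. Origin: centre of underside. Stands on the red mat (load it), or with another, 110 mm apart, on a white tray board 110x210x4 mm (leave it). Fully home in its bore, its underside is 50 mm below the rim and 50 mm stick out.
- blank52: Tumbler blank 52 mm in diameter, 100 mm tall: upright white closed cylinder, grey lid, 3 mm bevel round the foot, about 0.18 kg. Origin: centre of underside. Stands on the red mat (load it), or with another, 110 mm apart, on a white tray board 110x210x4 mm (leave it). Fully home in its bore, its underside is 50 mm below the rim and 50 mm stick out.
- blank59: Tumbler blank 59 mm in diameter, 100 mm tall: upright white closed cylinder, grey lid, 3 mm bevel round the foot, about 0.18 kg. Origin: centre of underside. Stands on the red mat (load it), or with another, 110 mm apart, on a white tray board 110x210x4 mm (leave it). Fully home in its bore, its underside is 50 mm below the rim and 50 mm stick out.
- station45 (a point): Nominal centre of the mouth of the 45 mm bore, at rim height; axes as the press's. The true centre is up to 7 mm away in x and up to 7 mm in y (same shift for all bores, no rotation). The bore is 47 mm wide, 1 mm room all round, square-edged, copper line round its mouth; its lift plate fills it 21 to 25 mm below the rim at the start.
- station52 (a point): Nominal centre of the mouth of the 52 mm bore, at rim height; axes as the press's. The true centre is up to 7 mm away in x and up to 7 mm in y (same shift for all bores, no rotation). The bore is 54 mm wide, 1 mm room all round, square-edged, copper line round its mouth; its lift plate fills it 21 to 25 mm below the rim at the start.
- station59 (a point): Nominal centre of the mouth of the 59 mm bore, at rim height; axes as the press's. The true centre is up to 7 mm away in x and up to 7 mm in y (same shift for all bores, no rotation). The bore is 61 mm wide, 1 mm room all round, square-edged, copper line round its mouth; its lift plate fills it 21 to 25 mm below the rim at the start.
- lift38 (a joint): Lift plate in the 38 mm bore, m pushed down: starts at 0 to 0.004 (top 25 mm below the rim at 0), end stop at 0.025 (50 mm below). Moves with about 7 N of push against friction and stays where it is left; a blank's weight does not move it.
- lift45 (a joint): Lift plate in the 45 mm bore, m pushed down: starts at 0 to 0.004 (top 25 mm below the rim at 0), end stop at 0.025 (50 mm below). Moves with about 7 N of push against friction and stays where it is left; a blank's weight does not move it.
- lift52 (a joint): Lift plate in the 52 mm bore, m pushed down: starts at 0 to 0.004 (top 25 mm below the rim at 0), end stop at 0.025 (50 mm below). Moves with about 7 N of push against friction and stays where it is left; a blank's weight does not move it.
- lift59 (a joint): Lift plate in the 59 mm bore, m pushed down: starts at 0 to 0.004 (top 25 mm below the rim at 0), end stop at 0.025 (50 mm below). Moves with about 7 N of push against friction and stays where it is left; a blank's weight does not move it.
- lift66 (a joint): Lift plate in the 66 mm bore, m pushed down: starts at 0 to 0.004 (top 25 mm below the rim at 0), end stop at 0.025 (50 mm below). Moves with about 7 N of push against friction and stays where it is left; a blank's weight does not move it.
- btn38 (a joint): Start button of the 38 mm station, m pressed: 0 to 0.006, sprung, fully down at 5 N. Red round cap 24 mm across, 78 mm in front (press -x) of the nominal centre of its bore; cap top 52 mm above the table, below the rim.
- btn45 (a joint): Start button of the 45 mm station, m pressed: 0 to 0.006, sprung, fully down at 5 N. Red round cap 24 mm across, 78 mm in front (press -x) of the nominal centre of its bore; cap top 52 mm above the table, below the rim.
- btn52 (a joint): Start button of the 52 mm station, m pressed: 0 to 0.006, sprung, fully down at 5 N. Red round cap 24 mm across, 78 mm in front (press -x) of the nominal centre of its bore; cap top 52 mm above the table, below the rim.
- btn59 (a joint): Start button of the 59 mm station, m pressed: 0 to 0.006, sprung, fully down at 5 N. Red round cap 24 mm across, 78 mm in front (press -x) of the nominal centre of its bore; cap top 52 mm above the table, below the rim.
- btn66 (a joint): Start button of the 66 mm station, m pressed: 0 to 0.006, sprung, fully down at 5 N. Red round cap 24 mm across, 78 mm in front (press -x) of the nominal centre of its bore; cap top 52 mm above the table, below the rim.
- tape: Roll of orange tape, ring 68 mm across, 19 mm tall; loose bystander. Origin: centre of the underside.
- gasket: Black rubber ring, 60 mm across, 8 mm tall; loose bystander. Origin: centre of the underside.
- driver: Screwdriver, lying; loose bystander. Origin: in the tool, on the table.
- spray: Closed bottle with blue cap, 56 mm across, 150 mm tall; loose bystander. Origin: centre of the underside.
- mug: White mug, 82 mm across, 95 mm tall; loose bystander. Origin: centre of the underside.
- jar: Amber jar, 60 mm across, 70 mm tall; loose bystander. Origin: centre of the underside.

How it is judged (in metres and radians):
On the way, in this order (a step that is already met when the one before it is completed fails the run):
1. the blank from the mat is fully home in its matching bore (((value of joint lift45 above 0.0225 m and horizontal distance between blank45 and station45 below 0.013 m and z of blank45 in the frame of station45 below -0.045 m and angle between blank45's own z axis and vertical below 0.09 rad and horizontal distance between each of blank52, blank59 and mat above 0.09 m) or (value of joint lift52 above 0.0225 m and horizontal distance between blank52 and station52 below 0.013 m and z of blank52 in the frame of station52 below -0.045 m and angle between blank52's own z axis and vertical below 0.09 rad and horizontal distance between each of blank45, blank59 and mat above 0.09 m) or (value of joint lift59 above 0.0225 m and horizontal distance between blank59 and station59 below 0.013 m and z of blank59 in the frame of station59 below -0.045 m and angle between blank59's own z axis and vertical below 0.09 rad and horizontal distance between each of blank45, blank52 and mat above 0.09 m))), for 0.2 s.
2. the blank is let go and, still home, the start button of its station is pressed ((((value of joint lift45 above 0.0225 m and horizontal distance between blank45 and station45 below 0.013 m and z of blank45 in the frame of station45 below -0.045 m and angle between blank45's own z axis and vertical below 0.09 rad and horizontal distance between each of blank52, blank59 and mat above 0.09 m) and value of joint btn45 above 0.0045 m and contact force between the fingers and blank45 below 0.5 N) or ((value of joint lift52 above 0.0225 m and horizontal distance between blank52 and station52 below 0.013 m and z of blank52 in the frame of station52 below -0.045 m and angle between blank52's own z axis and vertical below 0.09 rad and horizontal distance between each of blank45, blank59 and mat above 0.09 m) and value of joint btn52 above 0.0045 m and contact force between the fingers and blank52 below 0.5 N) or ((value of joint lift59 above 0.0225 m and horizontal distance between blank59 and station59 below 0.013 m and z of blank59 in the frame of station59 below -0.045 m and angle between blank59's own z axis and vertical below 0.09 rad and horizontal distance between each of blank45, blank52 and mat above 0.09 m) and value of joint btn59 above 0.0045 m and contact force between the fingers and blank59 below 0.5 N))), for 0.05 s.
At the end, for the whole second after the job is handed in: The mat's blank rests upright (0.09 rad) in the bore of its size, underside 45 mm or more below the rim, lift plate 22.5 mm or more down, button released; the tray blanks upright within 20 mm of their starts; the other lift plates under 10 mm down ((((value of joint lift45 above 0.0225 m and horizontal distance between blank45 and station45 below 0.013 m and z of blank45 in the frame of station45 below -0.045 m and angle between blank45's own z axis and vertical below 0.09 rad and horizontal distance between each of blank52, blank59 and mat above 0.09 m) and linear speed of blank45 below 0.02 m/s and value of joint btn45 below 0.002 m and distance of each of blank52, blank59 from where it was at the start of the episode below 0.02 m and angle between each of blank52, blank59's own z axis and vertical below 0.1 rad and value of joint each of lift38, lift52, lift59, lift66 below 0.01 m) or ((value of joint lift52 above 0.0225 m and horizontal distance between blank52 and station52 below 0.013 m and z of blank52 in the frame of station52 below -0.045 m and angle between blank52's own z axis and vertical below 0.09 rad and horizontal distance between each of blank45, blank59 and mat above 0.09 m) and linear speed of blank52 below 0.02 m/s and value of joint btn52 below 0.002 m and distance of each of blank45, blank59 from where it was at the start of the episode below 0.02 m and angle between each of blank45, blank59's own z axis and vertical below 0.1 rad and value of joint each of lift38, lift45, lift59, lift66 below 0.01 m) or ((value of joint lift59 above 0.0225 m and horizontal distance between blank59 and station59 below 0.013 m and z of blank59 in the frame of station59 below -0.045 m and angle between blank59's own z axis and vertical below 0.09 rad and horizontal distance between each of blank45, blank52 and mat above 0.09 m) and linear speed of blank59 below 0.02 m/s and value of joint btn59 below 0.002 m and distance of each of blank45, blank52 from where it was at the start of the episode below 0.02 m and angle between each of blank45, blank52's own z axis and vertical below 0.1 rad and value of joint each of lift38, lift45, lift52, lift66 below 0.01 m))); the robot touches nothing.
It fails at once if a blank is pushed against the press with more than 40 N (contact force between any of blank45, blank52, blank59 and press above 40 N).
It fails at once if a start button is pressed whose station does not hold its blank fully home (value of joint btn38 above 0.003 m or (value of joint btn45 above 0.003 m and not (value of joint lift45 above 0.0225 m and horizontal distance between blank45 and station45 below 0.013 m and z of blank45 in the frame of station45 below -0.045 m and angle between blank45's own z axis and vertical below 0.09 rad and horizontal distance between each of blank52, blank59 and mat above 0.09 m)) or (value of joint btn52 above 0.003 m and not (value of joint lift52 above 0.0225 m and horizontal distance between blank52 and station52 below 0.013 m and z of blank52 in the frame of station52 below -0.045 m and angle between blank52's own z axis and vertical below 0.09 rad and horizontal distance between each of blank45, blank59 and mat above 0.09 m)) or (value of joint btn59 above 0.003 m and not (value of joint lift59 above 0.0225 m and horizontal distance between blank59 and station59 below 0.013 m and z of blank59 in the frame of station59 below -0.045 m and angle between blank59's own z axis and vertical below 0.09 rad and horizontal distance between each of blank45, blank52 and mat above 0.09 m)) or value of joint btn66 above 0.003 m).
It fails at once if a blank is tipped over (angle between any of blank45, blank52, blank59's own z axis and vertical above 0.6 rad).
It fails at once if a bystander is moved more than 30 mm (distance of any of tape, gasket, driver, spray, mug, jar from where it was at the start of the episode above 0.03 m).
It also fails if it takes over 72 s, if anything falls off the work surface, if the arm or the gripper's body presses on something with over 40 N, if the wrist force passes 120 N, or if a joint passes its speed limit or range.

## Working session

There is one attempt and no reset: what is moved stays moved. The work goes in short steps, Python scripts to look and compute and a shell command to move; the robot and the scene stay as the last step left them, time stands still between calls to the robot, and variables do not carry over. Pictures are saved under pics/ and viewed, about 8 in all and at most 12, crops included, and the job is handed in when it is done.

```bash
ls; mkdir -p pics
cat > h.py <<'E'
import numpy as np, cv2
from rig import readout, grab_frame, job, models, robot
def cam_pose(f):
    if "T_tool_cam" in f:
        from scipy.spatial.transform import Rotation as R
        s=f["state"]; T=np.eye(4); T[:3,:3]=R.from_euler("xyz",s["tcp_rot"]).as_matrix(); T[:3,3]=s["tcp_pos"]
        T=T@np.array(f["T_tool_cam"]); return T[:3,:3],T[:3,3]
    return np.array(f["rotation"]),np.array(f["eye"])
def grab(n):
    s=readout.observe(); f=grab_frame(n); f["state"]=s; return f
def rays(f,uv):
    K=np.array([[f["fx"],0,f["cx"]],[0,f["fy"],f["cy"]],[0,0,1.]])
    p=cv2.undistortPoints(np.array(uv,float).reshape(-1,1,2),K,np.array(f["dist"],float))[:,0]
    return np.c_[p[:,0],-p[:,1],-np.ones(len(p))]
def pts(f,uv):
    uv=np.array(uv,float).reshape(-1,2); d=f["depth"][uv[:,1].astype(int),uv[:,0].astype(int)]
    R,e=cam_pose(f); P=rays(f,uv)*d[:,None]@R.T+e; return P[d>0]
def plane(f,uv,z):
    R,e=cam_pose(f); r=rays(f,uv)@R.T; return e+r*((z-e[2])/r[:,2])[:,None]
def maskpts(f,m):
    v,u=np.nonzero(m); return pts(f,np.c_[u,v])
E
python3 - <<'E'
from h import *
print(readout.observe(), robot.hold_point_z)
for n in("top","side"):
    f=grab(n); cv2.imwrite(f"pics/{n}0.png",f["pixels"][:,:,::-1])
    print(n, f["eye"])
    for l in("press","mat","blank45","blank52","blank59","tape","gasket","driver","spray","mug","jar","btn45","station45"):
        try: r=models.masks_of(n,l)
        except Exception as ex: print(l,ex); continue
        for d in r[:4]:
            P=maskpts(f,d["pixels"])
            if len(P): print(l,round(d["score"],2),(np.array(d["centre"])*[640,480]).round(),"med",np.median(P,0).round(),"lo",np.percentile(P,2,0).round(),"hi",np.percentile(P,98,0).round())
E
```

```text
pics
{'clock': 0.0, 'q': array([ 0.99551005,  0.42672315,  0.07384988,  1.60659694, -0.0340922 ,
        1.1107814 , -0.06710675]), 'dq': array([ 0.00149507,  0.00192129, -0.00021835, -0.00101039,  0.00018701,
       -0.00091659, -0.00098445]), 'joint_torque': array([ 4.75416746e-04, -9.49833369e+01,  3.76108155e+00, -4.63526201e+01,
        1.92016829e-02,  9.89025633e-03,  2.00506986e-05]), 'tcp_pos': array([ 278.60957247, -614.38429835,  230.62090616]), 'tcp_rot': array([ 3.14149426e+00,  1.24567199e-03, -1.14504383e+00]), 'contact_force': array([ 0.73272159,  1.1947524 , -0.14512974]), 'torque': array([-0.00499064, -0.03570411,  0.01385542]), 'opening': 85.66276874313999} -18.700000000000003
top [ 424.81098458   37.0024633  1164.7001079 ]Traceback (most recent call last):
  File "<stdin>", line 10, in <module>
  File "h.py", line 21, in maskpts
    v,u=np.nonzero(m); return pts(f,np.c_[u,v])
                              ~~~^^^^^^^^^^^^^^
  File "h.py", line 17, in pts
    R,e=cam_pose(f); P=rays(f,uv)*d[:,None]@R.T+e; return P[d>0]
                       ~~~~~~~~~~~~~~~~~~~~~~~~^~
ValueError: operands could not be broadcast together with shapes (11150,) (3,)
```

```bash
python3 - <<'E'
s=open('h.py').read()
s=s.replace('    return np.array(f["rotation"]),np.array(f["eye"])','    from scipy.spatial.transform import Rotation as R\n    return R.from_euler("xyz",f["rotation"]).as_matrix(),np.array(f["eye"])')
open('h.py','w').write(s)
E
python3 - <<'E'
from h import *
for n in("top","side"):
    f=grab(n); cv2.imwrite(f"pics/{n}0.png",f["pixels"][:,:,::-1])
    print(n, f["eye"],f["rotation"])
    for l in("press","mat","blank45","blank52","blank59","tape","gasket","driver","spray","mug","jar"):
        for d in models.masks_of(n,l)[:4]:
            P=maskpts(f,d["pixels"])
            if len(P): print(l,round(d["score"],2),(np.array(d["centre"])*[640,480]).round(),"med",np.median(P,0).round(),"lo",np.percentile(P,2,0).round(),"hi",np.percentile(P,98,0).round())
E
```

```text
top [ 424.81098458   37.0024633  1164.7001079 ] [ 0.0710048  -0.00990927 -1.56634708]
press 0.97 [349. 197.] med [608. -40.  64.] lo [ 536. -247.   26.] hi [698. 166.  94.]
press 0.58 [381. 187.] med [ 636. -126.   62.] lo [ 610. -152.   58.] hi [ 662. -101.   68.]
mat 0.73 [260. 254.] med [457. 185.   4.] lo [405. 140.  -1.] hi [504. 241.   9.]
blank45 0.9 [438. 260.] med [ 454. -256.  103.] lo [ 430. -287.    5.] hi [ 478. -240.  108.]
blank45 0.81 [258. 261.] med [450. 181. 103.] lo [431. 165.  22.] hi [471. 205. 108.]
blank45 0.75 [393. 264.] med [ 449. -149.  104.] lo [ 425. -179.   10.] hi [ 477. -126.  108.]
blank45 0.19 [413. 185.] med [ 641. -205.   63.] lo [ 613. -233.   58.] hi [ 668. -176.   88.]
blank52 0.9 [438. 260.] med [ 454. -256.  103.] lo [ 430. -287.    5.] hi [ 478. -240.  108.]
blank52 0.81 [258. 261.] med [450. 181. 103.] lo [431. 165.  22.] hi [471. 205. 108.]
blank52 0.75 [393. 264.] med [ 449. -149.  104.] lo [ 425. -179.   10.] hi [ 477. -126.  108.]
blank52 0.19 [413. 185.] med [ 641. -205.   63.] lo [ 613. -233.   58.] hi [ 668. -176.   88.]
blank59 0.9 
[... 2784 characters left out ...]
282. 254.] med [550. 112.  51.] lo [540.  98.  40.] hi [559. 120.  55.]
gasket 0.4 [365. 153.] med [ 473. -429.    7.] lo [ 451. -441.    3.] hi [ 502. -402.   13.]
driver 0.67 [401. 157.] med [ 350. -448.   19.] lo [ 270. -489.   -3.] hi [ 390. -360.   28.]
driver 0.4 [364. 155.] med [ 476. -428.    7.] lo [ 449. -448.   -2.] hi [ 505. -391.   19.]
spray 0.7 [316. 181.] med [ 561. -197.   51.] lo [ 553. -211.   45.] hi [ 573. -189.   56.]
spray 0.63 [181. 334.] med [663. 443.  91.] lo [647. 398.   1.] hi [734. 461. 151.]
mug 0.86 [241. 351.] med [525. 419.  51.] lo [478. 382.   2.] hi [556. 485.  96.]
jar 0.86 [309. 142.] med [ 665. -389.   45.] lo [ 642. -493.   -2.] hi [ 695. -374.   73.]
```

View pics/top0.png

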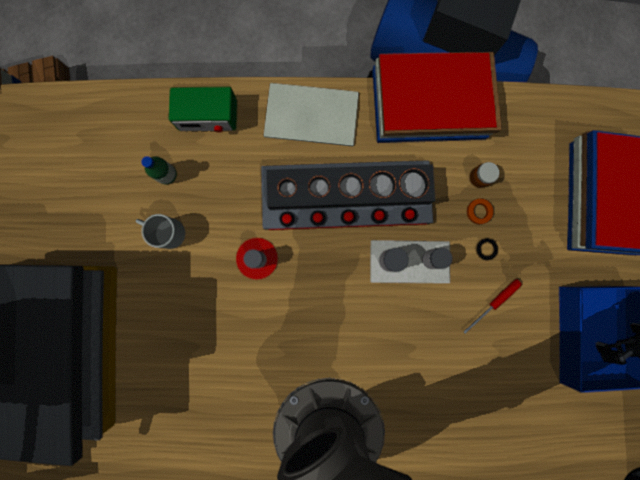

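View pics/side0.png

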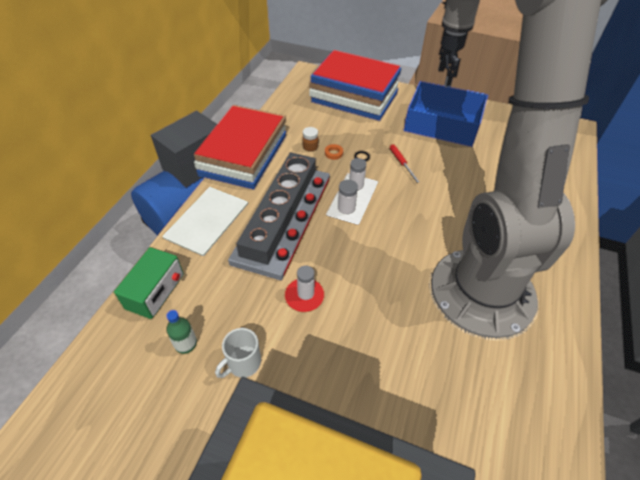

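Run:
```python
from h import *
f=grab("top"); im=f["pixels"].astype(int)
r=(im[:,:,0]>90)&(im[:,:,1]<0.4*im[:,:,0])&(im[:,:,2]<0.5*im[:,:,0])
n,l,s,c=cv2.connectedComponentsWithStats(r.astype(np.uint8))
B=[]
for i in range(1,n):
    if s[i,4]>30 and 200<c[i][1]<235 and 270<c[i][0]<430:
        p=plane(f,[c[i]],52)[0]; B.append(p); print("btn",c[i].round(1),s[i,4],p.round(1))
B=np.array(B);B=B[np.argsort(-B[:,1])]
d=np.polyfit(B[:,1],B[:,0],1);print("yaw",-np.arctan(d[0]),"mean",B.mean(0),np.diff(B[:,1]))
# bores/block
P=maskpts(f,np.isin(np.arange(480),range(155,230))[:,None]&np.isin(np.arange(640),range(255,440))[None])
T=P[(P[:,2]>85)&(P[:,2]<96)]; print("block top", np.percentile(T,[1,50,99],0).round(1))
C=P[(P[:,2]>25)&(P[:,2]<35)]; print("chassis", np.percentile(C,[1,50,99],0).round(1))
D=P[(P[:,2]>55)&(P[:,2]<72)&(P[:,0]>600)]
for k in range(5):
    y0=B[k,1]; q=D[abs(D[:,1]-y0)<36]; print("plate",q.min(0).round(1),q.max(0).round(1),np.median(q,0).round(1))
for b in models.masks_of("top","blank45")[:3]:
    Q=maskpts(f,b["pixels"]); Q=Q[Q[:,2]>95]
    (x,y),rad=cv2.minEnclosingCircle(Q[:,:2].astype(np.float32)); print("lid",x,y,2*rad,Q[:,2].mean(),np.ptp(Q,axis=0), 2*np.sqrt(len(Q)*(1060/f["fx"])**2/np.pi))
print(f["fx"])
```

```text
btn [378.7 214.7] 54 [ 563.8 -121.5   52. ]
btn [409.4 213.6] 54 [ 567.2 -199.6   52. ]
btn [347.9 216.2] 52 [559.6 -43.8  52. ]
btn [286.1 218.4] 61 [553.2 111.6  52. ]
btn [317.1 217.3] 51 [556.4  33.9  52. ]
yaw 0.04549984652721563 mean [560.05995579 -43.90021806  52.        ] [-77.72613517 -77.63322693 -77.77210775 -78.06260647]
block top [[ 581.3 -250.6   85.8]
 [ 629.5  -16.7   90.5]
 [ 682.7  154.4   94.8]]
chassis [[ 531.1 -260.1   25.7]
 [ 572.9  -19.9   30.3]
 [ 708.2  176.    34.6]]
plate [610.6  89.5  55.8] [645.2 126.9  71.2] [628.3 109.2  62.4]
plate [610.8   9.3  55.5] [652.3  54.5  71.3] [631.5  32.   62.7]
plate [609.1 -73.2  56. ] [658.6 -22.9  71.5] [634.4 -48.1  64.4]
plate [ 609.3 -155.8   55.5] [665.5 -98.   72. ] [ 638.  -126.6   62.2]
plate [ 610.5 -235.4   57.1] [ 673.3 -174.1   72. ] [ 641.8 -206.7   63. ]
lid 455.1186828613281 -264.8110656738281 50.5068244934082 104.2865145434408 [45.74945875 49.53717128 15.80118758] 49.211300555529675
lid 448.9928283691406 -155.47584533691406 59.88906478881836 104.21817243837393 [55.05853848 58.54533769 13.52232303] 57.517704701473484
lid 449.6376953125 186.4919891357422 44.89146423339844 104.08279592194273 [40.58762062 43.34921995 14.70662304] 44.11406574489196
445.5184773173081
```

```bash
python3 -m jog '[[[0,0,-0.149],[0,0,0],-1],[[0,0,-0.149],[0,0,0],-1],[[0,0,-0.149],[0,0,0],-1],[[0,0,-0.149],[0,0,0],-1],[[0,0,-0.149],[0,0,0],-1],[[0,0,-0.149],[0,0,0],-1],[[0,0,-0.149],[0,0,0],-1],[[0,0,-0.1],[0,0,0],-1]]' 30
```

```text
clock: 2.2
tcp_pos: [279.0, -614.6, 231.3]
tcp_rot: [3.141, 0.0, 0.015]
contact_force: [-0.2, 1.1, -0.2]
opening: 85.1
```

```bash
python3 -m jog '[[[0,0,0],[3.2,-3.6,0],-1],[[0,0,0],[3.2,-3.6,0],-1],[[0,0,0],[3.2,-3.6,0],-1],[[0,0,0],[3.2,-3.6,0],-1],[[0,0,0],[3.2,-3.6,0],-1],[[0,0,0],[3.2,-3.6,0],-1],[[0,0,0],[3.2,-3.6,0],-1],[[0,0,0],[3.2,-3.6,0],-1],[[0,0,0],[3.2,-3.6,0],-1],[[0,0,0],[3.2,-3.6,0],-1]]'; python3 -c "
from h import *
print(grab('wrist')['T_tool_cam'])"
```

```text
clock: 3.2
tcp_pos: [597.8, -244.4, 230.7]
tcp_rot: [3.137, 0.001, 0.005]
contact_force: [0.7, -1.2, 1.1]
opening: 85.3
[[ 9.99999919e-01  3.42660847e-05  4.01046021e-04 -6.07942996e-01]
 [ 1.38852379e-04 -9.64574501e-01 -2.63810563e-01 -6.62417984e+01]
 [ 3.77799011e-04  2.63810597e-01 -9.64574428e-01 -1.42334776e+02]
 [ 0.00000000e+00  0.00000000e+00  0.00000000e+00  1.00000000e+00]]
```

```bash
python3 -m jog '[[[0,0,0],[0.5,-4.1,0],-1],[[0,0,0],[0.5,-4.1,0],-1],[[0,0,0],[0.5,-4.1,0],-1],[[0,0,0],[0.5,-4.1,0],-1],[[0,0,0],[0.5,-4.1,0],-1],[[0,0,0],[0.5,-4.1,0],-1],[[0,0,0],[0.5,-4,0],-1],[[0,0,0],[0,0,0],-1]]'
cat > bore.py <<'E'
from h import *
import sys
f=grab('wrist'); im=f["pixels"]; cv2.imwrite(sys.argv[1],im[:,:,::-1])
print(f["state"]["tcp_pos"].round(1),f["state"]["tcp_rot"].round(4))
# bore mouths: holes in block-top depth layer
vv,uu=np.mgrid[0:480,0:640]; uv=np.c_[uu.ravel(),vv.ravel()]; ok=f["depth"].ravel()>0
R,e=cam_pose(f); P=rays(f,uv)*f["depth"].ravel()[:,None]@R.T+e
top=(ok&(abs(P[:,2]-90)<5)).reshape(480,640)
low=(ok&(P[:,2]>30)&(P[:,2]<84)).reshape(480,640)
hsv=cv2.cvtColor(im,cv2.COLOR_RGB2HSV)
red=cv2.inRange(hsv,(0,150,60),(8,255,255))|cv2.inRange(hsv,(172,150,60),(180,255,255))
n,l,s,c=cv2.connectedComponentsWithStats(red)
for i in range(1,n):
    if s[i,4]>150: print("red",c[i].round(1),s[i,2:],"z52:",plane(f,[c[i]],52)[0].round(1))
# holes: contours in the closed top mask
cs,h=cv2.findContours((~top).astype(np.uint8),cv2.RETR_LIST,cv2.CHAIN_APPROX_NONE)
for k in cs:
    if len(k)>60 and cv2.contourArea(k)>800:
        p=plane(f,k[:,0],90)[:,:2].astype(np.float32); (x,y),r=cv2.minEnclosingCircle(p)
        A=np.c_[2*p,np.ones(len(p))];q=np.linalg.lstsq(A,(p**2).sum(1),rcond=None)[0]; rr=np.sqrt(q[2]+q[0]**2+q[1]**2)
        print("hole",k[:,0].mean(0).round(),"mec",round(x,1),round(y,1),round(2*r,1),"lsq",q[:2].round(1),round(2*rr,1),"res",np.std(np.hypot(*(p-q[:2]).T)-rr).round(2))
E
python3 bore.py pics/w1.png
```

```text
clock: 4.05
tcp_pos: [635.5, 62.5, 230.4]
tcp_rot: [-3.141, -0.003, 0.017]
contact_force: [-0.7, 0.6, -0.0]
opening: 85.4
[635.5  62.5 230.4] [-3.1407 -0.0034  0.0168]
red [142.6  71.1] [ 109  126 7320] z52: [486.9 183.4  52. ]
red [227.9 162.9] [ 29  27 599] z52: [553.8 109.8  52. ]
red [235.4 245.4] [ 27  26 523] z52: [557.   33.1  52. ]
red [241.9 318.6] [ 25  26 484] z52: [560.1 -43.6  52. ]
red [247.8 383.6] [ 24  24 439] z52: [ 563.4 -119.9   52. ]
red [532.5 459. ] [  71   52 2367] z52: [ 882.8 -214.1   52. ]
hole [312. 343.] mec 631.3 -46.4 54.0 lsq [631.2 -47.2] 50.7 res 0.55
hole [309. 263.] mec 628.0 29.8 46.0 lsq [628.   29.8] 44.6 res 0.31
hole [306. 171.] mec 624.8 106.7 39.2 lsq [624.8 106.8] 38.3 res 0.21
hole [309. 244.] mec 628.0 27.9 274.0 lsq [628.4  30.7] 202.5 res 31.97
hole [320. 240.] mec 639.9 -52.0 710.6 lsq [638.5 -14.5] 564.2 res 41.17
```

View pics/w1.png

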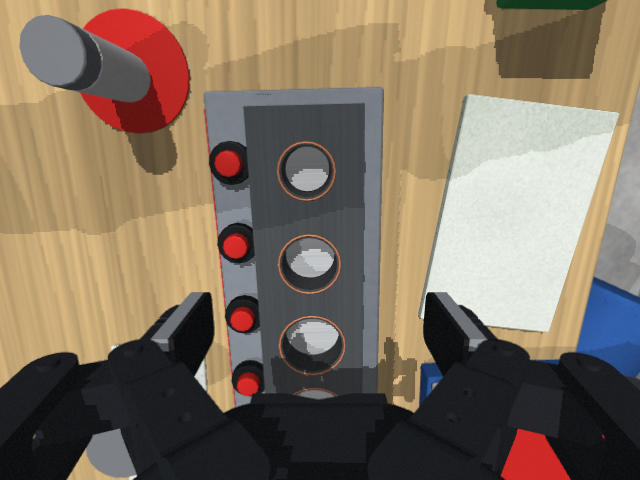

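```bash
python3 -m jog '[[[0,0,0],[-3.6,-3.1,0],-1],[[0,0,0],[-3.6,-3.1,0],-1],[[0,0,0],[-3.6,-3.1,0],-1],[[0,0,0],[-3.6,-3.1,0],-1],[[0,0,0],[-3.6,-3.1,-0.5],-1],[[0,0,-0.01],[0,0,-0.5],-1],[[0,0,0],[0,0,0],-1]]'
cat > lid.py <<'E'
from h import *
import sys
f=grab('wrist'); im=f["pixels"]; cv2.imwrite(sys.argv[1],im[:,:,::-1])
z=float(sys.argv[2])
print(f["state"]["tcp_pos"].round(1),f["state"]["tcp_rot"].round(4))
for m in models.masks_of("wrist","blank45")[:2]:
    vv,uu=np.nonzero(m["pixels"]&(f["depth"]>0)); P=pts(f,np.c_[uu,vv]); g=abs(P[:,2]-z)<6
    M=np.zeros((480,640),np.uint8); M[vv[g],uu[g]]=1
    k=max(cv2.findContours(M,0,cv2.CHAIN_APPROX_NONE)[0],key=cv2.contourArea)
    p=plane(f,k[:,0],z)[:,:2].astype(np.float32); (x,y),r=cv2.minEnclosingCircle(p)
    (cx,cy),ax,_=cv2.fitEllipse(p)
    print(round(m["score"],2),k[:,0].mean(0).round(),"z",np.median(P[g,2]).round(1),"mec",round(x,1),round(y,1),round(2*r,1),"ell",round(cx,1),round(cy,1),np.round(ax,1))
E
python3 lid.py pics/w2.png 104
```

```text
clock: 4.8
tcp_pos: [449.7, 208.3, 238.8]
tcp_rot: [3.138, -0.005, 0.014]
contact_force: [-0.2, -0.2, 0.6]
opening: 85.0
[449.7 208.3 238.8] [ 3.1375 -0.0049  0.0141]
0.6 [319. 251.] z 103.8 mec 450.1 186.8 45.5 ell 450.2 186.9 [42.8 44.7]Traceback (most recent call last):
  File "lid.py", line 9, in <module>
    k=max(cv2.findContours(M,0,cv2.CHAIN_APPROX_NONE)[0],key=cv2.contourArea)
ValueError: max() iterable argument is empty
```

View pics/w2.png

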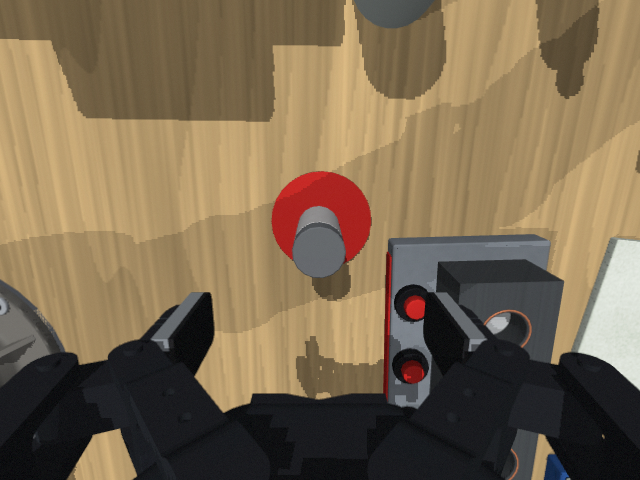

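```bash
python3 -m jog '[[[0,0,-0.015],[0,2.15,0],-1],[[0,0,0],[0,0,0],-1],[[0,0,0],[0,0,3],-1],[[0,0,0],[0,0,3],-1],[[0,0,0],[0,0,3],-1],[[0,0,0],[0,0,3],-1],[[0,0,0],[0,0,0],-1]]'
```

```text
clock: 5.6
tcp_pos: [457.0, 179.0, 113.0]
tcp_rot: [3.139, -0.004, 0.011]
contact_force: [0.5, 0.0, 1.4]
opening: 85.7
```

```bash
python3 -m jog '[[[0,0,-0.01],[-0.7,-0.8,0],-1],[[0,0,0],[0,0,0],-1],[[0,0,0],[0,0,0],-1]]'
```

```text
clock: 5.9
tcp_pos: [451.0, 187.6, 115.1]
tcp_rot: [3.139, -0.005, 0.02]
contact_force: [0.5, 0.6, 0.0]
opening: 85.4
```

```bash
python3 -m jog '[[[0,0,0.01],[-0.1,0.1,1.2],-1],[[0,0,0],[0,0,1.2],-1],[[0,0,0],[0,0,1.2],-1],[[0,0,0],[0,0,1.2],-1],[[0,0,0],[0,0,0],-1]]'
```

```text
clock: 6.4
tcp_pos: [451.5, 186.4, 64.8]
tcp_rot: [3.14, -0.009, 0.008]
contact_force: [-0.1, -1.0, 0.8]
opening: 85.4
```

```bash
python3 -m jog '[[[0,-0.009,0],[-0.1,0,0],-1],[[0,0,0],[0,0,0],-1],[[0,0,0],[0,0,0],1],[[0,0,0],[0,0,0],1],[[0,0,0],[0,0,0],1],[[0,0,0],[0,0,0],1],[[0,0,0],[0,0,0],1],[[0,0,0],[0,0,0],1],[[0,0,0],[0,0,0],1],[[0,0,0],[0,0,0],1]]' 50
```

```text
clock: 7.4
tcp_pos: [450.7, 186.6, 65.3]
tcp_rot: [3.14, 0.0, 0.008]
contact_force: [0.1, 0.2, -1.8]
opening: 44.1
```

```bash
python3 -m jog '[[[0,0,0],[0,0,-1],1],[[0,0,0],[0,0,-2],1],[[0,0,0],[0,0,-3],1],[[0,0,0],[0,0,-3],1],[[0,0,0],[0,0,-2],1],[[0,0,0],[0,0,0],1],[[0,0,0],[1.5,1.3,0],1],[[0,0,0],[2.5,2.2,0],1],[[0,0,0],[2.5,2.2,0],1],[[0,0,0],[2.5,2.2,0],1],[[0,0,0],[2.5,2.2,0],1],[[0,0,0],[2.5,2.2,0],1],[[0,0,0],[1.5,1.3,0],1],[[0,0,0],[0,0,0],1],[[0,0,0],[0,0,0],1]]'
```

```text
clock: 8.9
tcp_pos: [609.2, 47.8, 179.1]
tcp_rot: [3.14, 0.005, 0.013]
contact_force: [0.2, 1.3, -1.6]
opening: 43.8
```

```bash
python3 -m jog '[[[0,0.005,0.01],[1,0.9,0],1],[[0,0,0],[0.9,0.9,0.5],1],[[0,0,0],[0,0,0.5],1],[[0,0,0],[0,0,0],1],[[0,0,0],[0,0,0],1]]'; python3 -c "
from h import *
s=readout.observe();print(s['tcp_pos'],s['tcp_rot'],s['contact_force'])
f=grab('wrist');cv2.imwrite('pics/w3.png',f['pixels'][:,:,::-1])"
```

```text
clock: 9.4
tcp_pos: [628.2, 30.3, 167.6]
tcp_rot: [3.14, 0.001, 0.005]
contact_force: [-0.4, 0.5, -1.8]
opening: 43.9
[628.19537456  30.3007941  167.59035449] [3.14027407e+00 1.36659611e-03 5.21465943e-03] [-0.36497189  0.47889347 -1.8498537 ]
```

View pics/w3.png

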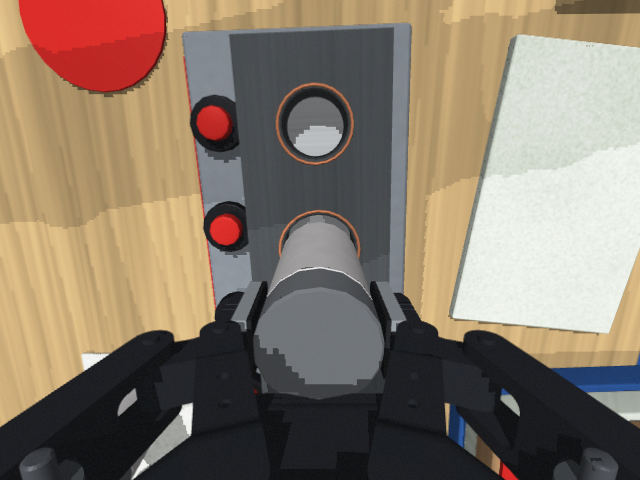

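```bash
python3 -m jog '[[[0,0,0],[0,0.05,0.6],1],[[0,0,0],[0,0,0.5],1],[[0,0,0],[0,0,0],1]]'; python3 -m jog '[[[0,0,0],[0,0,0.15],1],[[0,0,0],[0,0,0],1]]';python3 -m jog '[[[0,0,0],[0,0,0.15],1],[[0,0,0],[0,0,0],1]]'
```

```text
clock: 9.75
tcp_pos: [627.7, 30.6, 156.0]
tcp_rot: [3.14, 0.001, 0.006]
contact_force: [-0.8, -0.7, -2.6]
opening: 44.6
clock: 9.95
tcp_pos: [627.6, 30.8, 154.2]
tcp_rot: [3.14, 0.001, 0.007]
contact_force: [-0.1, 0.2, -2.2]
opening: 43.9
clock: 10.15
tcp_pos: [627.7, 30.8, 152.7]
tcp_rot: [3.14, 0.001, 0.007]
contact_force: [-0.2, -0.2, -1.8]
opening: 44.0
```

Correct to (628.6, 29.6), then step down.

```bash
python3 -m jog '[[[0,0,0],[0.09,0.12,0],1],[[0,0,0],[0,0,0],1],[[0,0,0],[0,0,0.1],1],[[0,0,0],[0,0,0],1]]'; python3 -m jog '[[[0,0,0],[0,0,0.1],1],[[0,0,0],[0,0,0],1]]';python3 -m jog '[[[0,0,0],[0,0,0.1],1],[[0,0,0],[0,0,0],1]]'
```

```text
clock: 10.55
tcp_pos: [628.9, 29.4, 152.0]
tcp_rot: [3.14, 0.001, 0.007]
contact_force: [-0.2, 0.5, -1.9]
opening: 44.0
clock: 10.75
tcp_pos: [628.9, 29.4, 150.9]
tcp_rot: [3.14, 0.001, 0.007]
contact_force: [-0.7, -0.2, -1.8]
opening: 44.3
clock: 10.95
tcp_pos: [628.8, 29.5, 149.8]
tcp_rot: [3.14, 0.001, 0.007]
contact_force: [0.9, -1.3, -2.4]
opening: 43.8
```

```bash
for i in 1 2 3; do :; done; python3 -m jog '[[[0,0,0],[0,0,0.1],1],[[0,0,0],[0,0,0],1]]'; python3 -m jog '[[[0,0,0],[0,0,0.1],1],[[0,0,0],[0,0,0],1]]';python3 -m jog '[[[0,0,0],[0,0,0.1],1],[[0,0,0],[0,0,0],1]]'; python3 -m jog '[[[0,0,0],[0,0,0.1],1],[[0,0,0],[0,0,0],1]]'
```

```text
clock: 11.15
tcp_pos: [628.8, 29.5, 148.7]
tcp_rot: [3.141, 0.001, 0.007]
contact_force: [-0.5, -0.2, -1.5]
opening: 43.9
clock: 11.35
tcp_pos: [628.8, 29.5, 147.6]
tcp_rot: [3.14, 0.001, 0.007]
contact_force: [-1.1, -0.7, -1.2]
opening: 44.2
clock: 11.55
tcp_pos: [628.8, 29.5, 146.5]
tcp_rot: [3.14, 0.001, 0.007]
contact_force: [-0.2, 0.1, -1.7]
opening: 44.3
clock: 11.75
tcp_pos: [628.8, 29.5, 145.4]
tcp_rot: [3.14, 0.001, 0.007]
contact_force: [0.4, 0.4, -1.0]
opening: 44.2
```

```bash
python3 -m jog '[[[0,0,0],[0,0,0.2],1],[[0,0,0],[0,0,0.2],1],[[0,0,0],[0,0,0],1]]'; python3 -m jog '[[[0,0,0],[0,0,0.2],1],[[0,0,0],[0,0,0.2],1],[[0,0,0],[0,0,0],1]]';python3 -m jog '[[[0,0,0],[0,0,0.2],1],[[0,0,0],[0,0,0.2],1],[[0,0,0],[0,0,0],1]]'
```

```text
clock: 12.05
tcp_pos: [628.8, 29.5, 141.0]
tcp_rot: [3.14, 0.001, 0.007]
contact_force: [-0.4, -0.1, -1.3]
opening: 44.0
clock: 12.35
tcp_pos: [628.8, 29.4, 136.5]
tcp_rot: [3.14, 0.001, 0.007]
contact_force: [-0.2, 0.3, -1.9]
opening: 43.9
clock: 12.65
tcp_pos: [628.8, 29.4, 132.2]
tcp_rot: [3.14, 0.001, 0.007]
contact_force: [-0.3, -0.5, -1.7]
opening: 44.0
```

```bash
python3 -m jog '[[[0,0,0],[0,0,0.1],1],[[0,0,0],[0,0,0.1],1]]'; python3 -m jog '[[[0,0,0],[0,0,0.1],1],[[0,0,0],[0,0,0.1],1]]';python3 -m jog '[[[0,0,0],[0,0,0.1],1],[[0,0,0],[0,0,0.1],1]]';python3 -m jog '[[[0,0,0],[0,0,0.1],1],[[0,0,0],[0,0,0.1],1]]'
```

```text
clock: 12.85
tcp_pos: [628.8, 29.5, 130.1]
tcp_rot: [3.14, 0.001, 0.007]
contact_force: [0.6, -0.3, -2.6]
opening: 43.9
clock: 13.05
tcp_pos: [628.8, 29.5, 128.0]
tcp_rot: [3.141, 0.001, 0.007]
contact_force: [-0.5, 0.0, -2.0]
opening: 44.0
clock: 13.25
tcp_pos: [628.9, 29.5, 125.8]
tcp_rot: [3.14, 0.001, 0.007]
contact_force: [0.3, 0.4, -2.4]
opening: 44.4
clock: 13.45
tcp_pos: [628.9, 29.5, 123.6]
tcp_rot: [3.14, 0.001, 0.007]
contact_force: [-0.2, -0.3, -1.5]
opening: 44.1
```

```bash
python3 -m jog '[[[0,0,0],[0,0,0.1],1]]'; python3 -m jog '[[[0,0,0],[0,0,0.1],1]]';python3 -m jog '[[[0,0,0],[0,0,0.1],1]]';python3 -m jog '[[[0,0,0],[0,0,0.1],1]]'
```

```text
clock: 13.55
tcp_pos: [629.0, 29.5, 122.8]
tcp_rot: [3.141, 0.0, 0.007]
contact_force: [-1.6, 0.4, 4.9]
opening: 44.0
clock: 13.65
tcp_pos: [629.0, 29.5, 122.0]
tcp_rot: [3.14, 0.0, 0.007]
contact_force: [-2.0, -0.6, 4.4]
opening: 44.3
clock: 13.75
tcp_pos: [628.9, 29.5, 121.2]
tcp_rot: [3.14, 0.0, 0.007]
contact_force: [-2.5, -0.6, 4.8]
opening: 44.1
clock: 13.85
tcp_pos: [629.0, 29.5, 120.3]
tcp_rot: [3.14, 0.0, 0.007]
contact_force: [-2.5, -0.1, 4.4]
opening: 43.9
```

```bash
python3 -m jog '[[[0,0,0],[0,0,0.15],1],[[0,0,0],[0,0,0.15],1],[[0,0,0],[0,0,0.15],1],[[0,0,0],[0,0,0.15],1]]'; python3 -m jog '[[[0,0,0],[0,0,0.15],1],[[0,0,0],[0,0,0.15],1],[[0,0,0],[0,0,0.15],1]]'; python3 -m jog '[[[0,0,0],[0,0,0.15],1],[[0,0,0],[0,0,0.15],1],[[0,0,0],[0,0,0.15],1]]'
```

```text
clock: 14.25
tcp_pos: [628.9, 29.5, 114.3]
tcp_rot: [3.14, 0.0, 0.006]
contact_force: [-2.4, -0.4, 5.3]
opening: 44.2
clock: 14.55
tcp_pos: [628.9, 29.5, 109.4]
tcp_rot: [3.14, 0.0, 0.007]
contact_force: [-2.1, 0.2, 4.4]
opening: 44.0
clock: 14.85
tcp_pos: [628.9, 29.5, 104.4]
tcp_rot: [3.14, 0.0, 0.007]
contact_force: [-1.0, 0.0, 4.0]
opening: 43.7
```

```bash
python3 -m jog '[[[0,0,0],[0,0,0.1],1]]'; python3 -m jog '[[[0,0,0],[0,0,0.1],1]]'; python3 -m jog '[[[0,0,0],[0,0,0.08],1]]'; python3 -m jog '[[[0,0,0],[0,0,0.06],1]]'
```

```text
clock: 14.95
tcp_pos: [628.9, 29.5, 103.2]
tcp_rot: [3.14, 0.0, 0.007]
contact_force: [-2.0, -0.3, 4.6]
opening: 43.8
clock: 15.05
tcp_pos: [628.9, 29.5, 102.1]
tcp_rot: [3.14, 0.0, 0.007]
contact_force: [-1.6, -0.6, 5.6]
opening: 43.9
clock: 15.15
tcp_pos: [628.9, 29.5, 101.3]
tcp_rot: [3.14, 0.0, 0.007]
contact_force: [-2.2, -0.4, 5.0]
opening: 43.8
clock: 15.25
tcp_pos: [629.0, 29.6, 100.9]
tcp_rot: [3.14, -0.0, 0.007]
contact_force: [-6.3, -0.9, 15.5]
opening: 43.8
```

```bash
python3 -m jog '[[[0,0,0],[0,0,0],1],[[0,0,0],[0,0,0],1],[[0,0,0],[0,0,0],1]]';  python3 -m jog '[[[0,0,0],[0,0,0],-1],[[0,0,0],[0,0,0],-1],[[0,0,0],[0,0,0],-1],[[0,0,0],[0,0,0],-1],[[0,0,0],[0,0,0],-1],[[0,0,0],[0,0,0],-1],[[0,0,0],[0,0,0],-1],[[0,0,0],[0,0,0],-1]]'
```

```text
clock: 15.55
tcp_pos: [629.0, 29.5, 101.0]
tcp_rot: [3.14, 0.0, 0.006]
contact_force: [-2.3, -0.1, 4.4]
opening: 43.9
clock: 16.35
tcp_pos: [629.3, 29.6, 100.3]
tcp_rot: [3.14, -0.001, 0.007]
contact_force: [0.5, -0.3, 0.6]
opening: 85.1
```

```bash
python3 -m jog '[[[0,0,0],[0,0,-1],-1],[[0,0,0],[0,0,-2],-1],[[0,0,0],[0,0,-3],-1],[[0,0,0],[0,0,-3],-1],[[0,0,0],[-1,0,-2],-1],[[0,0,0],[-3,0,-1],-1],[[0,0,0],[-1,-2.5,0],-1],[[0,0,0],[0,0,0],-1]]'; python3 bore.py pics/w4.png; python3 -c "
from h import *
print(readout.observe()['q'].round(2))"; python3 lid.py pics/w5.png 140
```

```text
clock: 17.15
tcp_pos: [577.8, 55.4, 230.5]
tcp_rot: [3.141, -0.003, 0.006]
contact_force: [-0.3, 0.5, -0.4]
opening: 85.4
[577.8  55.4 230.5] [ 3.1412 -0.0033  0.0063]
red [188.9  65. ] [  116   127 11363] z52: [469.4 182.6  52. ]
red [274.8 242.5] [ 21 291 421] z52: [536.5  29.6  52. ]
red [290.8 156.1] [ 27  27 561] z52: [552.8 109.5  52. ]
red [295.4 239.2] [ 26  26 511] z52: [556.1  33.   52. ]
red [299.4 312.9] [ 24  25 472] z52: [559.2 -43.7  52. ]
red [303.  378.8] [ 22  24 424] z52: [ 562.5 -120.5   52. ]
red [534.6 458.4] [  62   51 2182] z52: [ 824.9 -223.6   52. ]
hole [376. 337.] mec 630.5 -48.9 54.1 lsq [630.4 -47.4] 50.6 res 0.57
hole [380. 266.] mec 633.9 16.5 71.8 lsq [634.7  16.4] 62.9 res 3.28
hole [378. 162.] mec 624.3 106.9 39.7 lsq [624.  106.6] 38.1 res 0.27
hole [378. 243.] mec 628.2 14.5 298.2 lsq [631.1  24.6] 209.5 res 34.16
hole [326. 247.] mec 581.0 -60.0 711.4 lsq [578.9 -20.6] 562.4 res 40.72
[ 0.17  0.31 -0.46  1.8   0.16  1.07 -0.34]
[578.5  53.3 230.4] [ 3.1401 -0.0034  0.0046]Traceback (most recent call last):
  File "lid.py", line 9, in <module>
    k=max(cv2.findContours(M,0,cv2.CHAIN_APPROX_NONE)[0],key=cv2.contourArea)
ValueError: max() iterable argument is empty
```

View pics/w4.png

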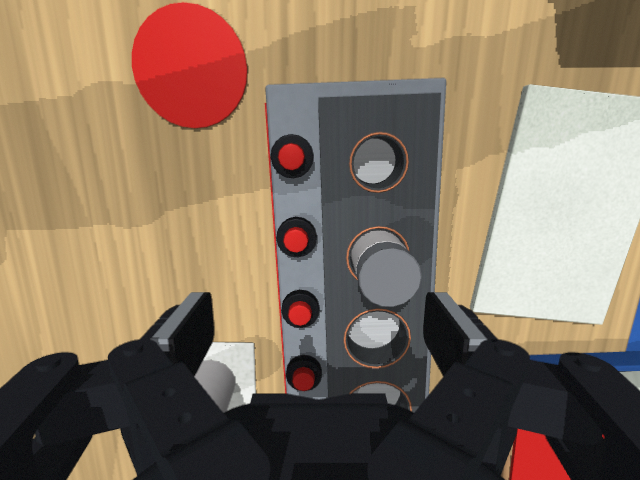

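```bash
python3 -c "
from h import *
f=grab('wrist');v,u=np.mgrid[262:290:4,370:405:4];P=pts(f,np.c_[u.ravel(),v.ravel()]);print(P.mean(0),P.std(0))"
python3 -m jog '[[[0,0,-0.145],[0,0,0],1],[[0,0,-0.145],[0,0,0],1],[[0,0,-0.145],[0,0,0],1],[[0,0,-0.145],[0,0,0],1],[[0,0,-0.145],[0,0,0],1],[[0,0,-0.145],[0,0,0],1],[[0,0,-0.145],[0,0,0],1],[[0,0,-0.145],[0,0,0],1],[[0,0,-0.145],[0,0,0],1],[[0,0,-0.145],[0,0,0],1],[[0,0,-0.115],[0,0,0],1],[[0,0,0],[0,0,0],1]]'
```

```text
[626.21317779  28.56292669 139.63414174] [7.26651303 6.03404323 0.53985804]
clock: 18.55
tcp_pos: [581.9, 44.3, 224.6]
tcp_rot: [-3.135, -0.001, 1.619]
contact_force: [0.1, -0.4, -0.8]
opening: 0.1
```

```bash
python3 -m jog '[[[0,0,0.05],[0,0,0],1],[[0,0,0],[-0.6,-1.5,0],1],[[0,0,0],[-0.5,-1.5,0],1],[[0,0,0],[0,0,0],1],[[0,0,0],[0,0,3],1],[[0,0,0],[0,0,3],1],[[0,0,0],[0,0,3],1],[[0,0,0],[0,0,1.5],1],[[0,0,0],[0,0,0],1],[[0,0,0],[0,0,0],1]]'
```

```text
clock: 19.55
tcp_pos: [554.9, 31.2, 116.6]
tcp_rot: [-3.136, -0.002, 1.531]
contact_force: [0.1, 0.4, 1.0]
opening: -0.2
```

```bash
python3 -m jog '[[[0,0,-0.03],[0.18,-0.25,1],1],[[0,0,0],[0,0,1.4],1],[[0,0,0],[0,0,1.4],1],[[0,0,0],[0,0,1.4],1],[[0,0,0],[0,0,0],1],[[0,0,0],[0,0,0],1]]'
```

```text
clock: 20.15
tcp_pos: [553.8, 33.5, 62.5]
tcp_rot: [-3.139, -0.002, 1.562]
contact_force: [0.1, 0.7, -0.4]
opening: -0.2
```

```bash
python3 -m jog '[[[0,0,0],[0,-0.1,0.4],1],[[0,0,0],[0,0,0.4],1],[[0,0,0],[0,0,0],1]]';  python3 -m jog '[[[0,0,0],[0,0,0.2],1]]'; python3 -m jog '[[[0,0,0],[0,0,0.2],1]]'; python3 -m jog '[[[0,0,0],[0,0,0.2],1]]'
```

```text
clock: 20.45
tcp_pos: [553.0, 33.5, 54.5]
tcp_rot: [-3.14, -0.002, 1.562]
contact_force: [1.3, -0.7, -0.4]
opening: 0.1
clock: 20.55
tcp_pos: [553.3, 33.6, 52.7]
tcp_rot: [-3.141, -0.002, 1.562]
contact_force: [-0.5, -0.2, -0.1]
opening: 0.1
clock: 20.65
tcp_pos: [553.3, 33.6, 50.8]
tcp_rot: [-3.141, -0.002, 1.562]
contact_force: [-1.4, -0.8, 2.4]
opening: -0.1
clock: 20.75
tcp_pos: [553.3, 33.6, 48.8]
tcp_rot: [-3.141, -0.002, 1.562]
contact_force: [-1.7, -0.2, 4.0]
opening: -0.1
```

```bash
python3 -m jog '[[[0,0,0],[0,0,0.15],1]]';  python3 -m jog '[[[0,0,0],[0,0,0.12],1]]'; python3 -m jog '[[[0,0,0],[0,0,0.05],1],[[0,0,0],[0,0,0],1]]'
```

```text
clock: 20.85
tcp_pos: [553.3, 33.6, 47.3]
tcp_rot: [-3.141, -0.002, 1.562]
contact_force: [-2.4, 0.6, 4.8]
opening: 0.1
clock: 20.95
tcp_pos: [553.3, 33.6, 46.0]
tcp_rot: [-3.141, -0.002, 1.562]
contact_force: [-2.7, -1.2, 8.9]
opening: -0.3
clock: 21.15
tcp_pos: [553.4, 33.6, 46.1]
tcp_rot: [-3.141, -0.001, 1.562]
contact_force: [-2.7, -0.2, 6.3]
opening: -0.1
```

```bash
python3 -m jog '[[[0,0,0],[0,0,-1],1],[[0,0,0],[0,0,-2],1],[[0,0,0],[0,0,-3],1],[[0,0,0],[0,0,-3.5],1],[[0,0,0],[0,0,-3.5],1],[[0,0,0],[0,0,-3.5],1],[[0,0,0],[0,0,-2],1],[[0,0,0],[0,0,0],1],[[0,0,0],[0,0,0],1]]'
python3 - <<'E'
from h import *
for n in("top","side"):
    f=grab(n); cv2.imwrite(f"pics/{n}9.png",f["pixels"][:,:,::-1])
    for l in("blank45","tape","gasket","driver","spray","mug","jar"):
        for d in models.masks_of(n,l)[:3 if l=="blank45" else 1]:
            P=maskpts(f,d["pixels"]); 
            if len(P): print(n,l,round(d["score"],2),"med",np.median(P,0).round(),"hi",np.percentile(P,98,0).round())
print(readout.observe()["contact_force"])
E
```

```text
clock: 22.05
tcp_pos: [553.1, 34.3, 241.9]
tcp_rot: [3.141, -0.002, 1.564]
contact_force: [-0.3, 0.5, -0.2]
opening: 0.0
top blank45 0.92 med [ 454. -255.  103.] hi [ 477. -240.  108.]
top tape 0.86 med [ 583. -397.   19.] hi [ 611. -364.   24.]
top gasket 0.52 med [ 480. -415.    8.] hi [ 507. -388.   12.]
top driver 0.93 med [ 357. -453.   22.] hi [ 396. -369.   29.]
top spray 0.79 med [668. 425.  99.] hi [699. 482. 152.]
top mug 0.96 med [521. 436.  45.] hi [554. 471.  97.]
top jar 0.79 med [ 668. -393.   68.] hi [ 697. -372.   74.]
side blank45 0.88 med [ 444. -252.   86.] hi [ 471. -241.  107.]
side blank45 0.71 med [ 442. -139.   79.] hi [ 472. -128.  106.]
side blank45 0.59 med [621.  39. 126.] hi [663.  51. 142.]
side tape 0.75 med [ 577. -392.   16.] hi [ 606. -364.   22.]
side gasket 0.41 med [ 467. -434.    7.] hi [ 497. -408.   11.]
side driver 0.75 med [ 352. -447.   20.] hi [ 394. -362.   29.]
side spray 0.79 med [663. 443.  91.] hi [712. 461. 151.]
side mug 0.8 med [526. 421.  50.] hi [555. 484.  96.]
side jar 0.88 med [ 661. -387.   47.] hi [ 684. -373.   72.]
[-0.00341048  0.04545296  0.4100933 ]
```

View pics/side9.png

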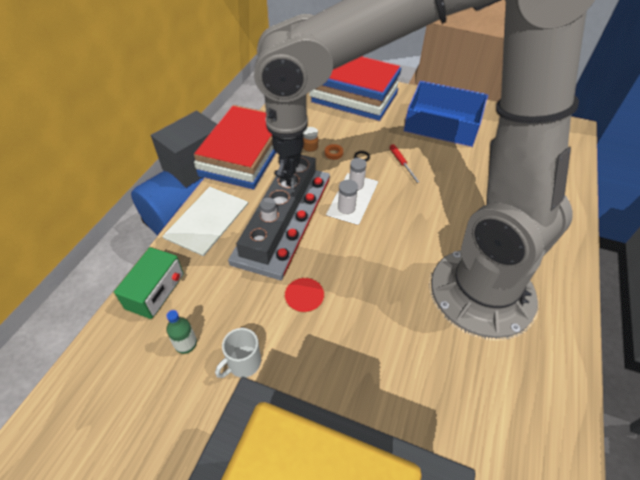

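The side view shows the blank sitting in the second bore, the 45 mm one, at pixel (268,210). The mat at (304,295) is empty, the tray blanks are where they were, and the gripper is clear of everything.

```bash
python3 -c "
from rig import job
print(job.close_job())"
```

```text
the job is handed in; nothing more can be done
None
```

I put the mat's 45 mm blank into the 45 mm bore, pushed it home, let go of it, pressed that station's button and handed the job in. That took about 22 s of the 72 s allowed; the hand-in gives no verdict.

- **Blank size:** the camera measured a lid about 45 mm across, and the gripper closed to 44 mm on it.
- **Bore:** the wrist camera put it about 7 mm off nominal in both x and y. The blank went in there on the first try.
- **Pushing home:** the lift plate moved with about 6.5 N of push. The force rose to 15.5 N at the end stop, well under the 40 N limit.
- **Seating:** after I let go, the lid was at 139.6 mm, so the underside is about 50 mm below the rim.
- **Button:** I pressed it until the fingertips were at 46 mm, its full 6 mm of travel, with up to about 9 N, then backed off.
- **Last check:** the side camera showed the blank in its bore, the tray blanks in place and the gripper clear. The bystanders were within a few mm of their starts. The side view put the gasket about 6 mm off in each axis, and the top view 3 mm; the robot never went near it.

**What didn't match or wasn't checked:**
- The plate was first touched about 28 mm below the rim, not the stated 21 to 25 mm. That fits a plate that started about 3 mm down.
- The last top view found only one tray blank because the arm hid the rest. The side view found all three blanks.
- I didn't measure the other lift plates at the end; nothing touched them.

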